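# Set the brew scale going for a pour-over

## Task

The brew scale is already on, with the carafe and dripper standing on it. Get it ready for a pour-over by tapping three of its keys with a fingertip, gently and one after another: first the yellow units key, then the white tare key, then the green timer key. Leave the red power key alone, keep off the weighing plate, and don't lift or shift the scale or anything standing on or beside it.

Things in the scene. Friction and masses are not known exactly. Their poses are not given: they have to be found in the camera images.
- scale: Grey bench scale, 285 mm deep (x) by 220 mm wide (y), about 2 kg, loose on rubber feet. Origin on the counter, 155 mm behind its front edge; x points front to back, y left for someone facing the front, z up. Black key panel at the front, 85 mm deep, rising from 30 to 45 mm high (10 degrees). Keys in a row along y, 46 mm apart, 129 mm in front of the origin, left to right: tare, timer, units, power.
- plate: Nearly square stainless weighing plate of the scale, 190 mm by 206 mm, its upper face 55 mm above the counter. Fixed to the scale; origin 32.5 mm behind the scale's origin and 44 mm above the counter, so 11 mm below its upper face.
- units (a joint): Yellow units key, third from the left. It slides into the panel against a soft spring: 1 N to start, 4.2 N fully in at 4.5 mm (hard stop); it has worked when 2.5 mm in, and springs back when let go. Joint value: depth pressed in m, 0 = up.
- units_top (a point): Centre of the top face of the yellow units key, a disc 22 mm across that stands 6 mm proud of the panel. The point's z axis points out of the key (10 degrees off vertical, leaning to the scale's front), x up the slope towards the plate, y to the left.
- tare (a joint): White tare (zero) key with a black ring, far left. It slides into the panel against a soft spring: 1 N to start, 4.2 N fully in at 4.5 mm (hard stop); it has worked when 2.5 mm in, and springs back when let go. Joint value: depth pressed in m, 0 = up.
- tare_top (a point): Centre of the top face of the white tare key, a disc 22 mm across that stands 6 mm proud of the panel. The point's z axis points out of the key (10 degrees off vertical, leaning to the scale's front), x up the slope towards the plate, y to the left.
- timer (a joint): Green timer key with a white clock face, second from the left. It slides into the panel against a soft spring: 1 N to start, 4.2 N fully in at 4.5 mm (hard stop); it has worked when 2.5 mm in, and springs back when let go. Joint value: depth pressed in m, 0 = up.
- timer_top (a point): Centre of the top face of the green timer key, a disc 22 mm across that stands 6 mm proud of the panel. The point's z axis points out of the key (10 degrees off vertical, leaning to the scale's front), x up the slope towards the plate, y to the left.
- power (a joint): Red power key with a white ring, far right; not to be pressed. It slides into the panel against a soft spring: 1 N to start, 4.2 N fully in at 4.5 mm (hard stop); it has worked when 2.5 mm in, and springs back when let go. Joint value: depth pressed in m, 0 = up.
- power_top (a point): Centre of the top face of the red power key, a disc 22 mm across that stands 6 mm proud of the panel. The point's z axis points out of the key (10 degrees off vertical, leaning to the scale's front), x up the slope towards the plate, y to the left.
- carafe: Round glass carafe, 106 mm across, 108 mm high, black handle reaching 88 mm from its axis on its own +y side; it stands loose on the plate. Origin at the centre of its underside, z up.
- dripper: White ceramic cone dripper, 116 mm across the mouth, 78 mm high above its flange, handle reaching 78 mm from its axis on its own +y side, set loosely on the carafe's rim. Origin at the underside of the flange, on the axis, z up. Its mouth is 241 mm above the counter.
- jug: Steel milk jug, 90 mm across, 100 mm high, handle reaching 73 mm from its axis on its own +x side, loose on the counter to one side of the scale. Origin at the centre of its underside, z up.
- cup: Purple paper cup, 92 mm across the rim, 80 mm high, loose on the counter on the other side of the scale. Origin at the centre of its underside, z up.
Not all that is in view belongs to the job. Leave any orange or pink look-alike of the jug alone.

How it is judged:
By the outcome, as a careful person would: the job done as asked, in the order asked, and still so for the second after the job is handed in, with the robot touching nothing.
It also fails if it takes over 40 s, if anything falls off the work surface, if the arm or the gripper's body presses on something with over 40 N, if the wrist force passes 120 N, or if a joint passes its speed limit or range.

## Robot

A 7-joint arm with a two-finger parallel gripper is mounted at the origin on the work surface. World frame = base frame: x ahead of the robot, y to its left, z up, the work surface at z = 0. Lengths are in m, angles in degrees, forces in N, time in s.
With the tool pointing down it reaches from about 0.425 to 0.925 m from the base axis. Payload 6.8 kg.
Tool frame: the origin (TCP) lies on the front face of the gripper's body, between the roots of the fingers; the fingertips stand 80 mm ahead of it and the grasp point (between the pads) lies 61 mm ahead of it (bot.tcp_to_tips is the z of the fingertips in the tool frame, in m); z points along the fingers, y is the direction in which the jaws open and shut (so a half turn about z gives the same grasp; the last joint's range is limited). The gripper opens to 88 mm and grips with 3 to 60 N. Pads are 20 mm wide; open, the fingers measure 115 mm over their backs; the gripper's body (75 mm by 178 mm) begins 61 mm behind the grasp point.
Start: joints at [-79.418, 27.33, 1.283, 89.118, -0.659, 63.558, -4.761], TCP at [0.195, 0.646, 0.303] pointing down, gripper open.
Joint ranges: [-169.35, 169.35], [-19.33, 120.38], [-80.79, 83.38], [13.8, 139.57], [-78.32, 258.32], [9.67, 109.79], [-169.56, 169.56]. Speed limits (degrees/s): [136.94, 136.94, 180, 180, 180, 180, 180].

## Interface

Orientations are given as [roll, pitch, yaw] about the fixed x, y, z axes, in that order (R = Rz(yaw) Ry(pitch) Rx(roll)).
In Python, from bench import bot, vision gives the robot as it stands. The module is installed in compiled form; this text tells all that it offers. Calls block until the motion is done:
- bot.movep(position, orientation): joint-space move of the TCP to a pose.
- bot.move_linear(position, feed=0.15, rot=None): straight line of the TCP; rot=None keeps the orientation; feed is the mean speed in m/s.
- bot.move_joints(angles): joint-space move.
- bot.command_gripper(opening, grip_force=None): finger opening in m; grip_force is the grip in N (None keeps the last); returns when the fingers have stopped.
- bot.dwell(seconds).
- bot.inverse_kinematics(position, orientation): joint angles nearest the present ones, or None.
- vision.capture(name): name is "side" or "top"; returns the picture (384x512x3 uint8, blue, green, red); there is no depth.
- vision.calibration(name): a dict with "fx", "fy", "cx", "cy" (pixels), "xyz" and "orientation" of the camera in the world. Camera axes: x right, y down, z forward; pixel columns grow to the right and rows downward; lengths in m; the calibration is good to about 2 mm. A picture is of the moment at which its call begins. calibration takes no time and is no camera call.
A pose or a line that the arm cannot do raises bot.IKError and nothing moves.
- bot.job_done(): hands the job in, once; it reports no verdict.
Trained networks look in the newest picture that a camera, given by its name, has taken for a name from the list of things; names that differ only in an ending like _2 or _b are one class to them, and where a whole thing is asked for, a point or a joint stands for the part that bears it (a point fixed in the world has none). Each returns a list of dicts, best first, with "confidence" (0 to 1); they miss things now and then, are a little off and sometimes report something else, mostly with a low value. They report only what shows in the picture. A call takes as long as a camera call. They do not tell look-alikes from the thing itself.
- vision.search_frame(camera, label): "box" ([left, top, width, height] as shares, 0 to 1, of the picture: columns of its width, rows of its height, round what is visible of it).
- vision.cut_out(camera, label): "pixels" (384x512 bool, what is visible of it) and "box" ([left, top, width, height] as shares, 0 to 1, of the picture: columns of its width, rows of its height, round what is visible of it).
Readings, each from a call of its own:
- bot.current_time(): time.
- bot.current_q(): joint angles.
- bot.current_joint_vel(): joint speeds.
- bot.current_tau(): joint torques, N m.
- bot.current_position(): TCP position.
- bot.current_eef_rot(): TCP orientation.
- bot.current_wrist_force(): force on the tool from outside, world axes, zero at the start.
- bot.current_ft_torque(): the same for the moment, N m.
- bot.current_grip_width(): finger opening in m.
Only numpy, scipy, OpenCV 4.12 (cv2) and the standard library are available. Lean on these libraries where they do the work, as an engineer would, in place of code of your own. Each camera call takes 0.05 s, during which the arm holds its last target.

## Working session

There is one attempt and no reset: what is moved stays moved. The work goes in short steps, each a Python script; the robot and the scene stay as the last script left them, time stands still between calls to the robot, and variables do not carry over. Pictures are saved under pics/ and viewed, and the job is handed in when it is done.

```bash
mkdir -p pics; ls; python3 - <<'E'
from bench import bot, vision
import cv2
for n in("side","top"):
    im=vision.capture(n); cv2.imwrite(f"pics/{n}0.png",im); print(n,vision.calibration(n))
    for l in("scale","units_top","tare_top","timer_top","power_top","plate","carafe"):
        for d in vision.search_frame(n,l)[:3]:
            b=d["box"]; print(l,round(d["confidence"],2),[round(v,1) for v in((b[0]+b[2]/2)*512,(b[1]+b[3]/2)*384,b[2]*512,b[3]*384)])
print(bot.current_time(),bot.current_q(),bot.current_position(),bot.current_eef_rot(),bot.current_wrist_force(),bot.tcp_to_tips,bot.current_grip_width())
E
```

```text
pics
side {'fx': 448.12291287509714, 'fy': 448.12291287509714, 'cx': 258.457060590037, 'cy': 194.69721806414825, 'xyz': array([ 0.22901151, -0.75897258,  0.64037033]), 'orientation': array([-121.00511743,    1.42389066,  -21.54447857])}
scale 0.73 [281.3, 225.9, 131.6, 69.1]
scale 0.53 [229.1, 204.9, 6.0, 4.0]
units_top 0.38 [224.4, 227.7, 10.6, 3.5]
tare_top 0.55 [228.5, 203.5, 6.7, 4.2]
power_top 0.52 [226.9, 237.8, 11.9, 9.7]
plate 0.94 [296.3, 215.8, 87.9, 48.0]
carafe 0.86 [310.8, 197.3, 53.7, 47.6]
top {'fx': 416.3291297699263, 'fy': 416.3291297699263, 'cx': 250.835342854272, 'cy': 198.04883509976733, 'xyz': array([0.35593621, 0.04089817, 1.2609908 ]), 'orientation': array([-170.6546061 ,    0.28845797,  -90.82577054])}
scale 0.77 [242.2, 194.2, 89.8, 109.4]
scale 0.3 [254.2, 154.7, 46.5, 57.4]
units_top 0.35 [238.6, 231.1, 2.5, 2.0]
timer_top 0.72 [254.0, 236.9, 0.5, 7.7]
timer_top 0.51 [226.1, 228.6, 7.3, 4.6]
plate 0.94 [245.6, 176.2, 81.8, 78.2]
carafe 0.71 [253.8, 176.3, 32.4, 14.4]
carafe 0.24 [210.2, 220.3, 5.7, 5.8]
0.8 [-79.41710697  27.32853078   1.28217528  89.1182691   -0.6593059
  63.55749825  -4.7591162 ] [0.19481697 0.64628931 0.30267865] [ 1.79997099e+02 -1.99347615e-03  1.63225313e+02] [ 0.58049397  0.1304448  -0.41268614] 0.08 0.08787562644318417
```

```bash
python3 - <<'E'
import cv2
for n,(a,b,c,d) in dict(side=(130,290,190,400),top=(110,270,150,360)).items():
    im=cv2.imread(f"pics/{n}0.png"); cr=im[a:b,c:d]; s=min(800/cr.shape[1],600/cr.shape[0]); print(s)
    cv2.imwrite(f"pics/{n}0c.png",cv2.resize(cr,None,fx=s,fy=s,interpolation=cv2.INTER_CUBIC))
E
```

```text
3.75
3.75
```

View pics/side0.png

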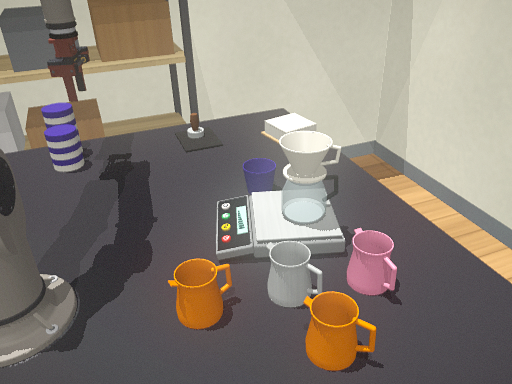

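View pics/top0.png

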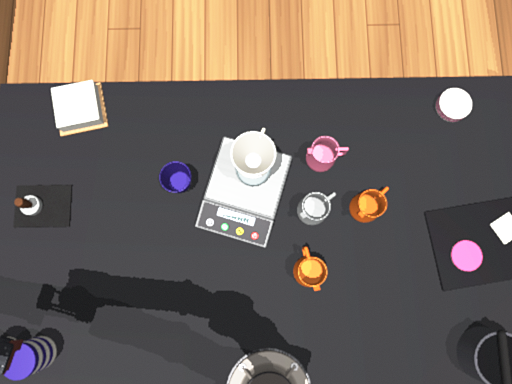

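View pics/side0c.png

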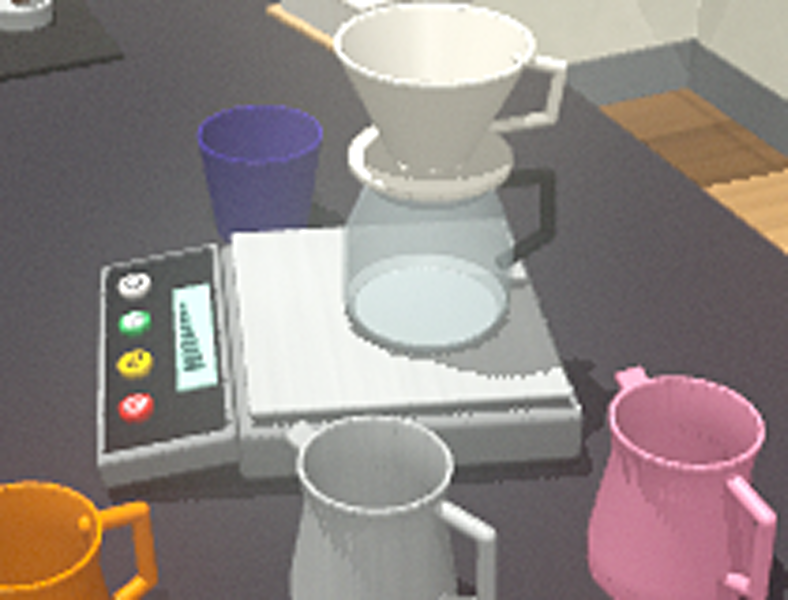

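View pics/top0c.png

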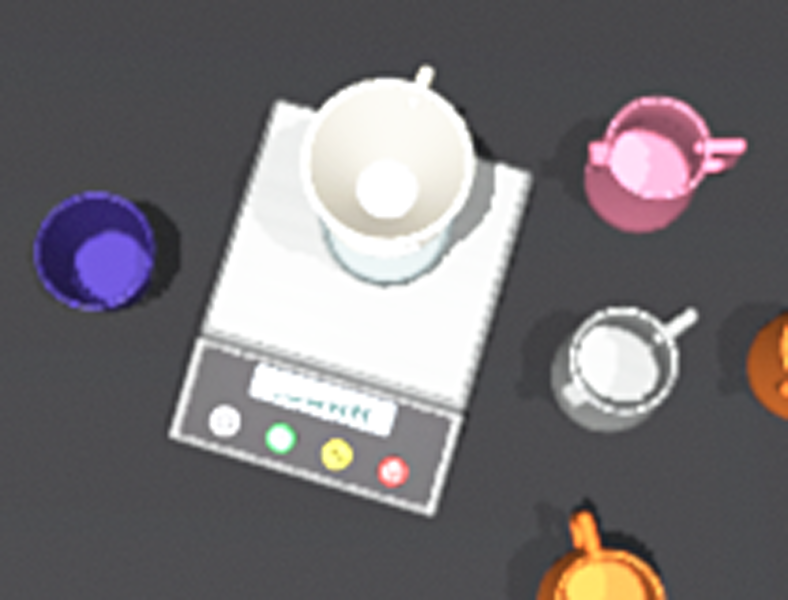

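The top view shows the keys at about tare (210,222), timer (225,227), units (240,231) and power (255,235). In the side view they sit at about (226,206), (226,216), (226,227) and (226,238). I'll fit the scale pose from both views.

```bash
cat > h.py <<'E'
import numpy as np, cv2
from scipy.spatial.transform import Rotation as R
from scipy.optimize import least_squares
from bench import bot, vision
def proj(n,P):
    c=vision.calibration(n); M=R.from_euler('xyz',c["orientation"],degrees=True).as_matrix()
    p=(np.atleast_2d(P)-c["xyz"])@M
    return np.c_[c["fx"]*p[:,0]/p[:,2]+c["cx"],c["fy"]*p[:,1]/p[:,2]+c["cy"]]
KY=np.array([69,23,-23,-46*1.5])/1000
ZT=.030+.026*np.tan(np.radians(10))+.006*np.cos(np.radians(10))
KX=-.129-.006*np.sin(np.radians(10))*0
KL=np.c_[np.full(4,KX),KY,np.full(4,ZT)]
def world(p,L):
    c,s=np.cos(p[2]),np.sin(p[2]); L=np.atleast_2d(L)
    return np.c_[p[0]+c*L[:,0]-s*L[:,1],p[1]+s*L[:,0]+c*L[:,1],L[:,2]]
def centroids(n,im,seeds):
    hsv=cv2.cvtColor(im,cv2.COLOR_BGR2HSV).astype(float); out=[]
    for (u,v) in seeds:
        y,x=np.mgrid[int(v)-6:int(v)+8,int(u)-6:int(u)+8]
        w=(im[y,x].max(2).astype(float)>140)&(np.hypot(x-u,y-v)<5.5)
        out.append([x[w].mean(),y[w].mean(),w.sum()])
    return np.array(out)
E
python3 - <<'E'
from h import *
s={"top":(np.array([[224,421],[280,438],[337,455],[392,471]])/3.75+[150,110]),
"side":(np.array([[134,286],[134,322],[135,363],[136,407]])/3.75+[190,130])}
C={}
for n in s:
    c=centroids(n,cv2.imread(f"pics/{n}0.png"),s[n]); C[n]=c[:,:2]; print(n,np.round(s[n],1).tolist(),c.round(1).tolist())
for ns in (["top"],["side"],["top","side"]):
    f=lambda p:np.concatenate([(proj(n,world(p,KL))-C[n]).ravel() for n in ns])
    r=least_squares(f,[.5,0,-.3]); print(ns,r.x[:2].round(4),np.degrees(r.x[2]).round(2),np.round(r.fun,1))
p=r.x; np.save("pose.npy",p); print(world(p,KL).round(4))
# plate/outline overlay
cor=[[-.155,.11,.03],[-.155,-.11,.03],[-.0625,-.103,.055],[.1275,-.103,.055],[.1275,.103,.055],[-.0625,.103,.055]]
for n,(a,b,c,d) in dict(side=(130,290,190,400),top=(110,270,150,360)).items():
    im=cv2.resize(cv2.imread(f"pics/{n}0.png")[a:b,c:d],None,fx=3.75,fy=3.75)
    for q in np.r_[proj(n,world(p,cor)),proj(n,world(p,KL))]:
        cv2.drawMarker(im,tuple(int(v) for v in ((q-[c,a]+.5)*3.75-.5)),(255,0,255),0,14,1)
    cv2.imwrite(f"pics/{n}_ov.png",im)
E
```

```text
top [[209.7, 222.3], [224.7, 226.8], [239.9, 231.3], [254.5, 235.6]] [[209.3, 221.8, 67.0], [224.3, 226.4, 59.0], [239.1, 230.8, 65.0], [254.2, 235.3, 63.0]]
side [[225.7, 206.3], [225.7, 215.9], [226.0, 226.8], [226.3, 238.5]] [[225.2, 205.5, 42.0], [225.4, 215.5, 43.0], [225.6, 226.6, 56.0], [225.9, 238.1, 57.0]]
['top'] [0.59   0.0628] -17.57 [-0.   0.  -0.1 -0.1  0.1 -0.   0.   0. ]
['side'] [0.5889 0.0562] -17.27 [-0.  -0.1 -0.   0.1  0.  -0.2 -0.   0.1]
['top', 'side'] [0.5899 0.0608] -17.37 [ 0.8  0.2  0.7  0.   0.9  0.   0.9  0.  -0.2 -1.1 -0.2 -1.  -0.2 -1.4
 -0.3 -1.2]
[[0.4873 0.1652 0.0405]
 [0.4736 0.1212 0.0405]
 [0.4599 0.0773 0.0405]
 [0.4461 0.0334 0.0405]]
```

View pics/side_ov.png

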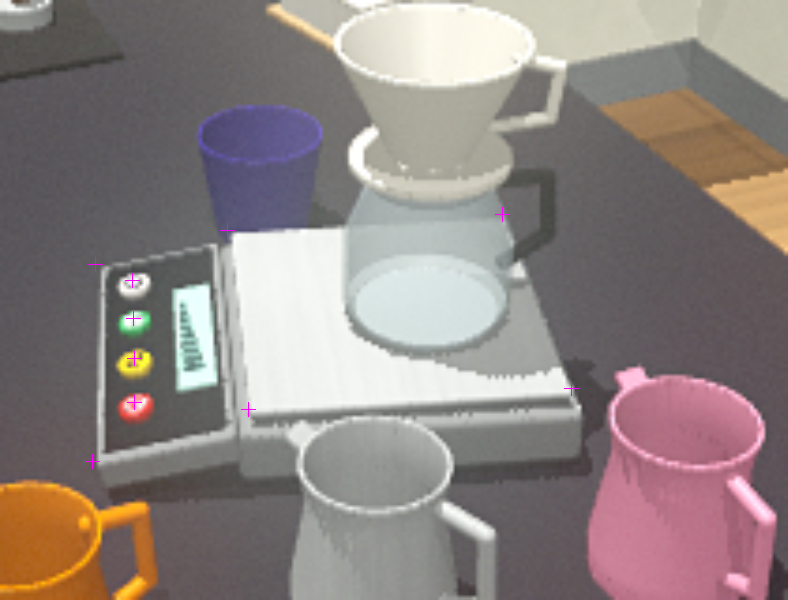

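View pics/top_ov.png

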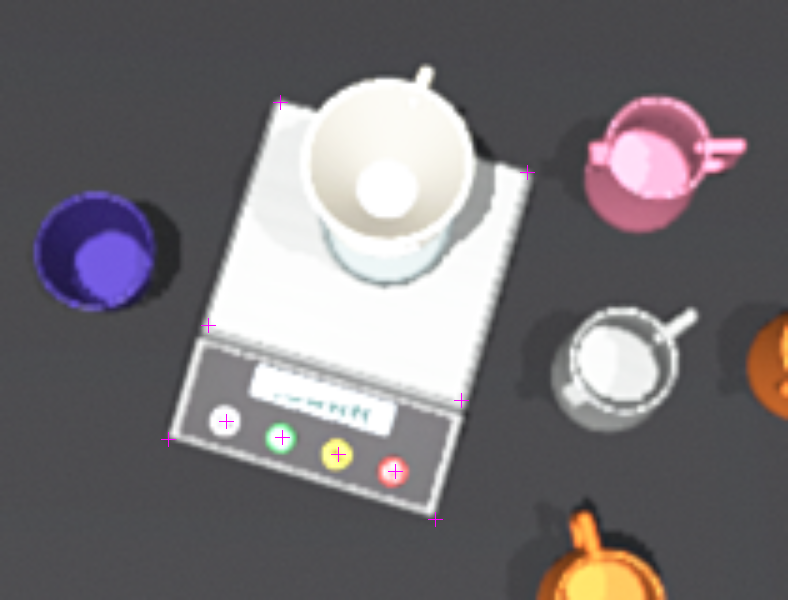

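The overlay fits to about 1 px, but the two views disagree by about 6 mm in y. The calibration error and the visible key side faces could explain that. I'll move the closed fingertip over units, tilted along the key axis, and check it against the key in both pictures.

```bash
cat >> h.py <<'E'
def frame(yaw,flip):
    t=np.radians(10); n=R.from_euler('z',yaw).apply([-np.sin(t),0,np.cos(t)])
    y=R.from_euler('z',yaw).apply([0,flip,0]); z=-n
    return n,R.from_matrix(np.c_[np.cross(y,z),y,z]).as_euler('xyz',degrees=True)
def tcp(P,n,h): return np.asarray(P)+n*(.08+h)
E
python3 - <<'E'
from h import *
p=np.load("pose.npy"); K=world(p,KL)
for f in(1,-1):
    n,o=frame(p[2],f); print(f,n.round(3),o.round(1))
    for i in (2,0,1):
        q=bot.inverse_kinematics(tcp(K[i],n,.02),o); print(None if q is None else np.round(q,1))
    q=bot.inverse_kinematics([.36,.36,.28],o); print('way',None if q is None else np.round(q,1))
# rough positions of obstacles
for l in("jug","cup","dripper"):
    print(l,[(round(d["confidence"],2),np.round(np.array(d["box"])*[512,384,512,384],0).tolist()) for d in vision.search_frame("top",l)[:4]])
E
```

```text
1 [-0.166  0.052  0.985] [180.   10.  162.6]
[-36.8  19.2  17.2 132.5   1.7  21.2  50.2]
[-42.3  22.9  13.7 125.6   4.8  25.4  38.5]
[-39.4  20.9  14.9 129.3   4.   23.2  43.3]
way [-65.2  11.6   9.5 116.1  10.   50.1  10.4]
-1 [-0.166  0.052  0.985] [180.  -10.  -17.4]
[-69.4  32.9  60.8 134.2 -52.4  29.4 -75.9]
[-81.5  48.9  72.4 127.7 -65.3  44.8 -74.8]
[-78.6  46.3  72.6 131.2 -66.   42.4 -68.7]
way [-113.4   27.5   74.7  118.4  -23.4   50.7 -134.7]
jug [(0.76, [344.0, 187.0, 44.0, 35.0]), (0.73, [304.0, 135.0, 42.0, 36.0]), (0.58, [293.0, 246.0, 32.0, 46.0])]
cup [(0.69, [207.0, 217.0, 6.0, 9.0]), (0.66, [158.0, 163.0, 34.0, 30.0])]
dripper [(0.75, [229.0, 128.0, 48.0, 53.0]), (0.22, [199.0, 136.0, 89.0, 110.0])]
```

```bash
python3 - <<'E'
from h import *
p=np.load("pose.npy"); K=world(p,KL); n,o=frame(p[2],1)
bot.command_gripper(0.0,5)
print(bot.current_time(),bot.current_grip_width())
bot.movep([.36,.36,.28],o)
bot.movep(tcp(K[2],n,.08),o)
bot.move_linear(tcp(K[2],n,.015),.12)
print(bot.current_time(),bot.current_position()-tcp(K[2],n,.015),bot.current_wrist_force())
tip=bot.current_position()-n*.08
L=[]
for n_ in("side","top"):
    im=vision.capture(n_); cv2.imwrite(f"pics/{n_}1.png",im)
    k=proj(n_,K[2])[0]; t=proj(n_,tip)[0]; print(n_,k,t)
    c0=np.maximum((k-[50,38]).astype(int),0); c=cv2.resize(im[c0[1]:c0[1]+76,c0[0]:c0[0]+100],None,fx=7,fy=7,interpolation=cv2.INTER_CUBIC)
    cv2.drawMarker(c,tuple(int(v) for v in (t-c0+.5)*7),(255,0,255),0,16,1)
    cv2.imwrite(f"pics/{n_}1c.png",c); print(c0)
E
```

```text
2.2917 0.0005497071562819128
5.4 [0.00019874 0.0004428  0.00024859] [0.11264312 0.22323904 0.18181839]
side [225.38978341 225.27131552] [223.88564318 219.91323509]
[175 187]
top [239.99625537 230.83868923] [239.42382433 231.19498673]
[189 192]
```

View pics/side1c.png

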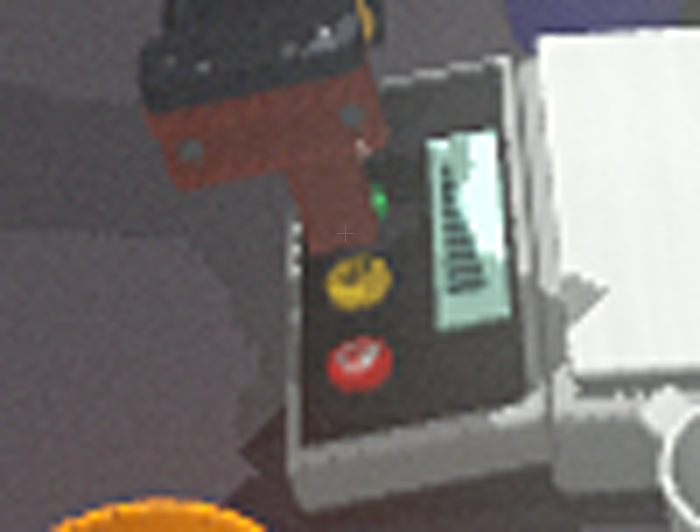

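View pics/top1c.png

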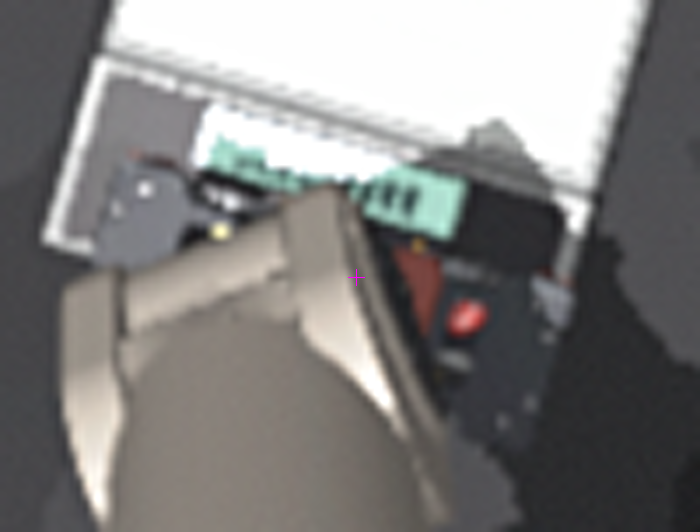

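The side view shows the fingertip at crop (343,249), which matches the projected tip. Once the visible key side (about 1 px) is allowed for, the side view agrees with the joint fit to about 2 mm. That is well inside the key's 11 mm radius, so I'll press units in small force-checked steps.

```bash
cat >> h.py <<'E'
def press(i,hover=.015,tgt=-.0033,fmax=3.9):
    p=np.load("pose.npy"); K=world(p,KL)[i]; n,o=frame(p[2],1)
    f0=np.mean([bot.current_wrist_force() for _ in range(5)],0)
    h=.003; bot.move_linear(tcp(K,n,h),.04)
    fc=None; h0=None; log=[]
    while h>-.008:
        bot.dwell(.05)
        F=bot.current_wrist_force()-f0; f=F@n
        d=(bot.current_position()-K)@n-.08
        log.append((round(h*1e3,1),round(d*1e3,2),round(f,2)))
        if f>3.3: break
        h-=.0005; bot.move_linear(tcp(K,n,h),.02)
    print(log,F.round(2))
    bot.dwell(.1); print('hold',(bot.current_wrist_force()-f0)@n)
    bot.move_linear(tcp(K,n,hover),.06)
    bot.dwell(.1); print('after',(bot.current_wrist_force()-f0).round(2),bot.current_time())
E
python3 - <<'E'
from h import *
press(2)
E
```

```text
[(3.0, np.float64(2.88), np.float64(0.16)), (2.5, np.float64(2.55), np.float64(0.08)), (2.0, np.float64(2.01), np.float64(-0.24)), (1.5, np.float64(1.49), np.float64(-0.26)), (1.0, np.float64(0.99), np.float64(-0.76)), (0.5, np.float64(0.49), np.float64(-0.85)), (0.0, np.float64(0.02), np.float64(0.6)), (-0.5, np.float64(-0.5), np.float64(1.86)), (-1.0, np.float64(-1.0), np.float64(2.33)), (-1.5, np.float64(-1.5), np.float64(1.86)), (-2.0, np.float64(-2.0), np.float64(0.6)), (-2.5, np.float64(-2.5), np.float64(1.85)), (-3.0, np.float64(-3.0), np.float64(3.33))] [-0.88  0.6   3.2 ]
hold 2.8372966446123313
after [-0.74  0.95 -1.22] 10.25
```

```bash
python3 - <<'E'
from h import *
o=[]
im=vision.capture("side"); cv2.imwrite("pics/side2.png",im)
for f in("side0","side1","side2"):
    c=cv2.imread(f"pics/{f}.png")[190:265,205:265]; o.append(cv2.resize(c,None,fx=4.4,fy=7,interpolation=cv2.INTER_CUBIC))
cv2.imwrite("pics/cmp2.png",np.hstack(o))
a,b=[cv2.imread(f"pics/{f}.png").astype(int) for f in("side1","side2")]
d=abs(a-b).max(2); print(np.argwhere(d>25)[:60].tolist(), bot.current_time())
E
```

```text
[[5, 160], [6, 160], [26, 173], [28, 175], [29, 175], [41, 187], [42, 174], [42, 175], [43, 191], [44, 172], [51, 198], [55, 201], [58, 137], [63, 202], [64, 208], [68, 205], [69, 140], [69, 212], [70, 141], [70, 209], [75, 9], [77, 144], [80, 146], [82, 148], [83, 148], [85, 150], [91, 153], [92, 182], [93, 155], [94, 155], [95, 156], [97, 185], [98, 159], [100, 163], [100, 189], [101, 191], [102, 168], [111, 170], [119, 174], [122, 175], [131, 217], [135, 10], [136, 10], [138, 10], [139, 10], [140, 10], [149, 212], [149, 213], [150, 210], [151, 208], [152, 205], [153, 202], [154, 189], [154, 191], [154, 193], [154, 196], [154, 199], [157, 191], [157, 203], [158, 191]] 10.3
```

View pics/cmp2.png

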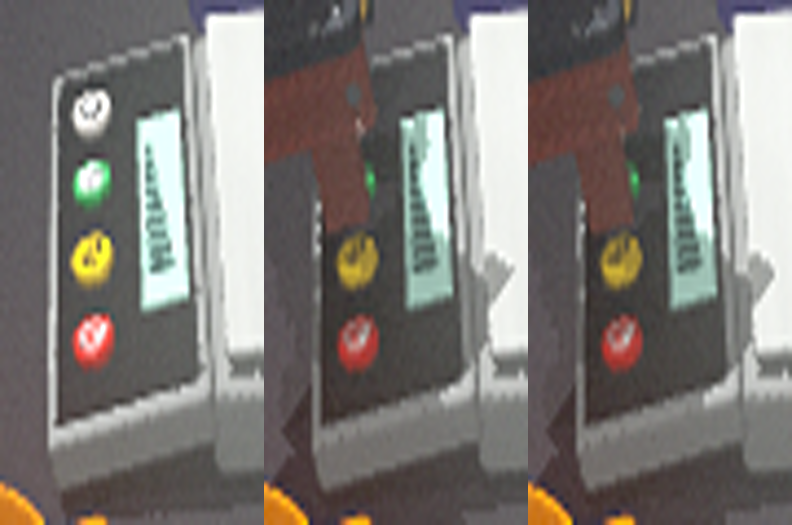

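The picture shows the scale unmoved, and the display gives no cue about the key. The force noise is about 1 N, so I'll check the key's contact height with a shallow touch (1 mm, too little to trigger) and averaged readings. From that I can judge how deep the press really went.

```bash
cat >> h.py <<'E'
def favg(n,T=.5):
    v=[]
    for _ in range(int(T/.02)): bot.dwell(.02); v.append(bot.current_wrist_force()@n)
    return np.mean(v),np.std(v),(bot.current_position())
E
python3 - <<'E'
from h import *
p=np.load("pose.npy"); K=world(p,KL)[2]; n,o=frame(p[2],1)
for h in (.002,-.0002,-.001,.002):
    bot.move_linear(tcp(K,n,h),.04); bot.dwell(.1)
    m,s,P=favg(n,.6); print(h,round(m,2),round(s,2),round(((P-K)@n-.08)*1e3,2))
bot.move_linear(tcp(K,n,.015),.06); print(bot.current_time())
E
```

```text
0.002 -0.06 0.5 2.06
-0.0002 1.25 0.56 -0.15
-0.001 1.82 0.47 -0.98
0.002 0.17 0.42 2.0
14.2917
```

Contact is at about +0.1 mm, so the units press reached about 3.1 mm, which is past 2.5 mm and short of the stop. I'll press tare and then timer to a slightly deeper fixed depth.

```bash
python3 - <<'E'
from h import *
p=np.load("pose.npy"); KK=world(p,KL); n,o=frame(p[2],1)
bot.move_linear(tcp(KK[2],n,.025),.08)
for i in (0,1):
    K=KK[i]
    bot.move_linear(tcp(K,n,.025),.12)
    bot.move_linear(tcp(K,n,.003),.06); m0=favg(n,.3)[0]
    bot.move_linear(tcp(K,n,-.0034),.015)
    m,s,P=favg(n,.4); print(i,round(m-m0,2),round(((P-K)@n-.08)*1e3,2),(P-tcp(K,n,-.0034)).round(4))
    bot.move_linear(tcp(K,n,.025),.06); print(bot.current_time())
bot.move_linear(tcp(KK[1],n,.08),.12)
bot.movep([.36,.36,.28],o)
for c in("side","top"): cv2.imwrite(f"pics/{c}3.png",vision.capture(c))
a,b=[cv2.imread(f"pics/side{k}.png")[130:320,190:400].astype(int) for k in(0,3)]
cv2.imwrite("pics/diff3.png",np.hstack([cv2.resize(b.astype(np.uint8),None,fx=1.9,fy=1.9),cv2.resize(abs(a-b).astype(np.uint8)*3,None,fx=1.9,fy=1.9)]))
S={"top":(np.array([[224,421],[280,438],[337,455],[392,471]])/3.75+[150,110]),"side":(np.array([[134,286],[134,322],[135,363],[136,407]])/3.75+[190,130])}
for c in S:
    f=[centroids(c,cv2.imread(f"pics/{c}{k}.png"),S[c])[:,:2] for k in(0,3)]; print(c,(f[1]-f[0]).round(2).tolist())
print(bot.current_time(),bot.current_wrist_force())
E
```

```text
0 3.44 -3.28 [0.0002 0.0002 0.0001]
17.7833
1 3.18 -3.3 [0.0002 0.0002 0.0001]
20.6167
top [[0.0, 0.0], [0.0, 0.0], [0.06, 0.03], [0.0, 0.0]]
side [[0.06, 0.13], [0.0, 0.0], [-0.03, 0.05], [0.03, -0.07]]
22.3417 [ 0.5897882  -0.54005594 -0.3855685 ]
```

View pics/diff3.png

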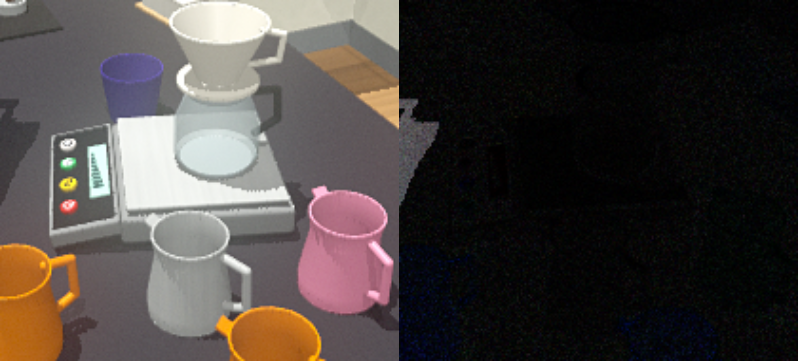

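View pics/top3.png

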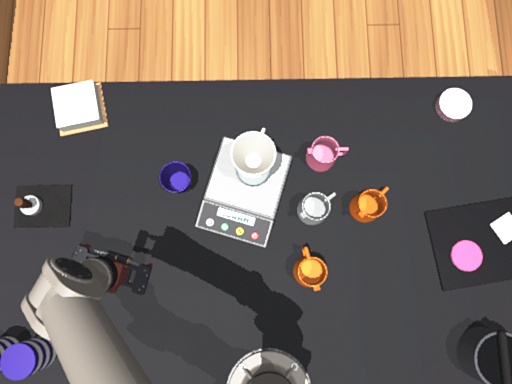

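The difference image shows only the arm's shadow, at its left edge. In the top view the keys are still at (210,222) to (255,235), and the arm is well clear at about (110,270). Tare reached 3.44 N and timer 3.18 N, about 3.3–3.4 mm in. I'm handing the job in.

```bash
python3 -c "
from bench import bot
bot.job_done()"
```

```text
the job is handed in; nothing more can be done
```

I tapped units, then tare, then timer with the closed fingertip tilted along the key axis, backed the arm away and handed the job in at about 22 s. No verdict was reported.

| Key | Depth pressed (works at 2.5 mm, stop at 4.5 mm) | Force |
|---|---|---|
| units | about 3.1 mm | about 3 N |
| tare | about 3.4 mm | 3.4 N |
| timer | about 3.4 mm | 3.2 N |

- **Units depth:** I worked this out from a second light touch on the units key afterwards. That touch went only about 1.1 mm in, too shallow to trigger it. The single force readings during the press itself were noisy (about ±1 N), and the display gave no visible confirmation for any key.
- **Camera disagreement:** the two views first differed by about 6 mm in y. About 4 mm of that came from the visible sides of the keys in the side view, and the fit used was good to about 2 mm.
- **Nothing disturbed:** the before and after pictures show the four keys shifted by no more than 0.15 px, and the scale, carafe, dripper, jug and cup show no visible movement. The power key was not touched.

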